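# Park the curing-lamp hood open and seat a lure blank

### The arm

A 6-joint arm with a two-finger parallel gripper is mounted at the origin on the work surface. World frame = base frame: x ahead of the robot, y to its left, z up, the work surface at z = 0. Lengths are in mm, angles in rad, forces in N, time in s.
With the tool pointing down it reaches from about 425 to 1125 mm from the base axis. Payload 14.9 kg.
Tool frame: the origin (TCP) lies on the mounting face of the last link; the fingertips stand 191 mm ahead of it and the grasp point (between the pads) lies 172 mm ahead of it; z points along the fingers, y is the line along which they close (so a half turn about z gives the same grasp; the last joint's range is limited). The gripper opens to 91 mm and grips with 3 to 60 N. Pads are 32 mm wide; open, the fingers measure 118 mm over their backs; the gripper's body (76 mm by 178 mm) begins 60 mm behind the grasp point.
Start: joints at [-1.137, 0.379, 1.734, -0, 1.028, -0.033], TCP at [315.02, -625.126, 404.732] pointing down, gripper open.
Joint ranges: [-2.77, 2.77], [-0.74, 2.19], [0, 2.66], [-1.06, 4.2], [0.31, 2.87], [-3.08, 3.08]. Speed limits (rad/s): [1.89, 1.89, 2.39, 3.14, 3.14, 3.14].

### API

Orientations are given as a unit quaternion [x, y, z, w].
In Python, from rig import read_state, grab_frame, calibration, sign_off gives the robot as it stands.
- The arm moves only by the tool carry_out, never from a script. Its argument "moves" is a list that holds one entry, the list of rows, each a list of 5 numbers: the shift along the world's x, y, z in mm, then the turn about the world's z in degrees, then the finger opening in mm, from 0 to 91.2. A call has 1 to 10 rows; each row shifts and turns the commanded pose from where the row before left it; what a row does not reach is not made up. A row lasts 1/12 s, in which the tool goes at most 41.7 mm and 7.16 degrees, less where a joint would pass 70% of its speed; a pose out of reach is approached as far as the arm can. A call is refused whole if a number of a shift passes 41.7 or a number of a turn 7.16, either way. A call with a gripper value outside its range is refused whole. The fingers move at their own pace and stop on an object; the grip force is fixed at half the most. Time passes only in rows, so rows that do not move let the fingers close. It gives the time, the measured TCP pose, the force, the opening and the grip force at its end, in the units of the state.
- read_state(): the state, without advancing time (a new reading comes with each control period).
- grab_frame(name): name is "side" or "top"; returns the picture (400x640x3 uint8, blue, green, red); there is no depth.
- calibration(name): a dict with "camera_matrix" (3x3 intrinsics, pixels), "xyz" and "orientation" of the camera in the world. Camera axes: x right, y up, looking along -z (the intrinsics and any distortion apply to the point x, -y, -z); pixel columns grow to the right and rows downward; lengths in mm; the calibration is good to about 2 mm. A picture is of the moment at which its call begins. calibration takes no time and is no camera call.
- sign_off(): hands the job in; it is judged then, once.
The state is a dict: "clock": time; "qpos": joint angles; "qvel": joint speeds; "joint_torque": joint torques, N m; "ee_pos": TCP position; "tcp_rot": TCP orientation; "ft_force": force on the tool from outside, world axes, zero at the start; "ft_torque": the same for the moment, N m; "gripper_width": finger opening in mm; "gripper_force": force on a finger pad.
Only numpy, scipy, OpenCV 4.12 (cv2) and the standard library are available. Lean on these libraries where they do the work, as an engineer would, in place of code of your own. Each camera call takes 0.05 s, during which the arm holds its last target. There are 200 camera calls.

### The job

Get the curing lamp ready for the next lure: take the hood arm lightly by its handle, lift it over its balance point and ease it by hand all the way until it leans on the rest stand behind, never letting it drop (either way) or forcing it against the stand, so that it stays open by itself when let go. Then take the slim straight-sided lure blank from the rack and push its stem gently into the lamp's socket, through the stiff part, until the flange sits flush on the block, and let go. Leave the hood open and everything else on the bench undisturbed.

Things in the scene. Friction and masses are not known exactly. Their poses are not given: they have to be found in the camera images.
- lamp: Small curing lamp fixed to the bench: grey base, two cheeks 34 mm wide and 134 mm tall, an aluminium socket block (52 x 52 x 40 mm). Origin: on the bench midway between the cheeks, under the hinge. z up; own +y points from the cheeks to the socket block, centred 140 mm away; own x is the hinge axis. The body includes hood arm, counterweight and socket.
- hood (a joint): Hood arm angle, rad: 0 = shut (arm level along the lamp's +y, hood over the socket), growing as it is lifted up and over. It takes about 2 to 3 N at the handle to start, balances somewhere from 0.8 to 1.25 (the counterweight varies), then pulls over, fast if let go, until it leans on the rest stand's crossbar somewhere from 1.76 to 2.17.
- hinge (a point): Hinge of the hood arm, 120 mm above the bench, in the arm's plane (lamp's x = 0). The arm is 16 mm wide and 12 mm thick; it carries a hood 90 mm in diameter, centred 140 mm from the hinge, 66 mm deep below the arm.
- stand: Rest stand: loose steel stand (5 kg, foot 140 x 200 x 22 mm) behind the lamp on its -y side. Origin under its post, z up. Its crossbar (round, 10 mm thick, 300 mm up, parallel to the hinge, ending 10 mm past the arm's plane, sprung: 1.2 N/mm over 12 mm) stops the opened arm; it is clamped up to 33 mm either way along the lamp's y from the post. Where is not measured: feel for it.
- handle (a point): Grip point on the hood arm's handle: a smooth round steel bar, 10 mm thick, parallel to the hinge and 220 mm from it, sticking out to the lamp's -x side. The point is on the bar's axis, 42 mm from the arm's plane; the bar is free from 8 to 69 mm from that plane. It turns between the fingers; pinch it lightly (8 to 12 N). The hood's edge is 35 mm from the bar's axis.
- socket (a point): Centre of the mouth of the upright socket hole, on top of the socket block 40 mm above the bench, under the shut hood. Hole 14 mm in diameter with a 2 mm chamfer. Inside, 20 mm below the mouth, sits a brass friction bush: a stem meets it with 8 mm still to go; it yields only to a push of about 5 to 6 N and stays where it is pushed.
- slim_mid (a point): Slim lure blank: straight-sided wooden torpedo, 20 mm in diameter, 52 mm tall, on a steel flange (26 mm wide, 5 mm thick) with a steel stem below (12 mm thick, 28 mm long, chamfered). 50 to 85 g. Point on its axis 30 mm above the flange's underside, 27 mm below its top; z up the axis. Starts upright in one of the rack's three holes. Seated, the point is 30 mm above socket.
- slim: The slim lure blank once more, origin on its axis at the underside of the flange, z up the axis.
- egg_mid (a point): The egg-shaped lure blank (wood, 36 mm in diameter, 44 mm tall, same flange and stem) in the rack: leave alone. Point 30 mm above the flange's underside.
- waist_mid (a point): The waisted lure blank (wood, hourglass, 28 mm in diameter, 48 mm tall, same flange and stem) in the rack: leave alone. Point 30 mm above the flange's underside.
- rack: Wooden drying rack fixed to the bench, 210 x 50 x 40 mm, origin under its centre, long along its own x; three loose upright holes 15 mm in diameter at x = -70, 0 and 70 mm, with the blanks' flanges resting on its top, 40 mm above the bench.
- spool_a: Thread spool standing, 34 mm in diameter, 40 mm tall, origin under its centre: bystander.
- spool_b: Another such spool: bystander.
- varnish: Amber glass jar, 40 mm in diameter, 60 mm tall, origin under its centre: bystander.
- tin: Open steel cup, 60 mm in diameter, 50 mm tall, origin under its centre: bystander.
- brush: Brush lying on the bench, 160 mm long: bystander.
Not all that is in view belongs to the job. What is shaped like the slim but green is not meant.

How it is judged (in metres and radians):
On the way, in this order (a step that is already met when the one before it is completed fails the run):
1. the hood rests open against the stand by itself, with nothing touching it, before the blank is brought to the lamp (value of joint hood above 1.7 rad and not (contact force between the fingers and lamp above 0.05 N) and horizontal distance between slim_mid and socket above 0.05 m), for 0.3 s.
2. the slim blank is fully home in the socket (z of slim_mid in the frame of socket between 0.027 and 0.032 m and horizontal distance between slim_mid and socket below 0.003 m and angle between slim_mid's own z axis and vertical below 0.06 rad), for 0.2 s.
At the end, for the whole second after the job is handed in: The hood arm leans open on the rest stand (beyond 1.7 rad, still), let go; the slim blank stands in the lamp's socket, flange within 2 mm of flush, within 3 mm of the hole's axis and upright within 0.06 rad, released and at rest (all of step 2 and value of joint hood above 1.7 rad and velocity of joint hood between -0.05 and 0.05 rad/s and linear speed of slim below 0.02 m/s and not (contact force between the fingers and slim above 0.05 N) and not (contact force between the fingers and lamp above 0.05 N)); the robot touches nothing.
It fails at once if the hood arm is let drop onto the stand (let go while it still falls open, faster than 0.35 rad/s, or beyond 1.7 rad faster than 0.5 rad/s in the hand) ((value of joint hood above 1.2 rad and velocity of joint hood above 0.35 rad/s and not (contact force between the fingers and lamp above 0.05 N)) or (value of joint hood above 1.7 rad and velocity of joint hood above 0.5 rad/s)).
It fails at once if the hood arm falls or is slammed shut (faster than 2.5 rad/s downwards) (velocity of joint hood below -2.5 rad/s).
It fails at once if the hood arm is forced against the rest stand (more than 20 N between lamp and stand) or the stand is shoved (more than 10 mm) (contact force between lamp and stand above 20 N or distance of stand from where it was at the start of the episode above 0.01 m).
It fails at once if the blank is forced into the lamp (more than 30 N between the blank and the lamp) (contact force between slim and lamp above 30 N).
It fails at once if another blank or a bystander is disturbed (moved more than 15 mm) (distance of any of egg_mid, waist_mid, spool_a, spool_b, varnish, tin, brush from where it was at the start of the episode above 0.015 m).
It also fails if it takes over 72 s, if anything falls off the work surface, if the arm or the gripper's body presses on something with over 40 N, if the wrist force passes 120 N, or if a joint passes its speed limit or range.

## Working session

There is one attempt and no reset: what is moved stays moved. The work goes in short steps, Python scripts to look and compute and a tool call to move; the robot and the scene stay as the last step left them, time stands still between calls to the robot, and variables do not carry over. Pictures are saved under pics/ and viewed, at most 12 in all, crops included, and the job is handed in when it is done.

Besides the shell and the picture viewer there is one more tool, called after "Request:" as name(argument=value, ...), one argument or row to a line, values as JSON. carry_out: Moves the arm, as the interface text tells. Its arguments: {"type":"object","properties":{"moves":{"type":"array"}},"required":["moves"]}

```bash
ls; mkdir -p pics; python3 - <<'E'
from rig import *
import cv2
for n in("side","top"):
    cv2.imwrite(f"pics/{n}0.png",grab_frame(n)); c=calibration(n); print(n,c)
s=read_state(); print(s)
E
```

```text
pics
side {'camera_matrix': array([[457.18602028,   0.        , 319.38215905],
       [  0.        , 457.18602028, 194.79298029],
       [  0.        ,   0.        ,   1.        ]]), 'xyz': array([125.65179965, 750.67552811, 796.84022768]), 'orientation': array([-0.12184516,  0.40993465,  0.86487167, -0.26287704])}
top {'camera_matrix': array([[510.40974353,   0.        , 318.82305078],
       [  0.        , 510.40974353, 199.37693637],
       [  0.        ,   0.        ,   1.        ]]), 'xyz': array([ 296.71606224,   14.39896855, 1347.9176486 ]), 'orientation': array([ 0.07712279, -0.0722407 , -0.68988277,  0.71616697])}
{'clock': 0.1, 'qpos': array([-1.13727536e+00,  3.79386493e-01,  1.73467429e+00, -2.22185680e-06,
        1.02853879e+00, -3.33409773e-02]), 'qvel': array([ 0.00103767, -0.00091119, -0.00175775,  0.00038655,  0.00053329,
        0.00028567]), 'joint_torque': array([ 2.45282186e-03, -7.65046835e+01, -4.35294986e+01,  6.53072563e-02,
        3.97836522e-02, -1.28826349e-05]), 'ee_pos': array([ 314.96714578, -624.97027233,  404.15634267]), 'tcp_rot': array([ 9.72878225e-01,  2.31317325e-01, -1.00998017e-04, -4.93222586e-04]), 'ft_force': array([0.45565781, 0.0843076 , 0.28846602]), 'ft_torque': array([-0.03066176, -0.00675387,  0.04063416]), 'gripper_force': 0.0, 'gripper_width': 91.32346242599851}
```

View pics/side0.png

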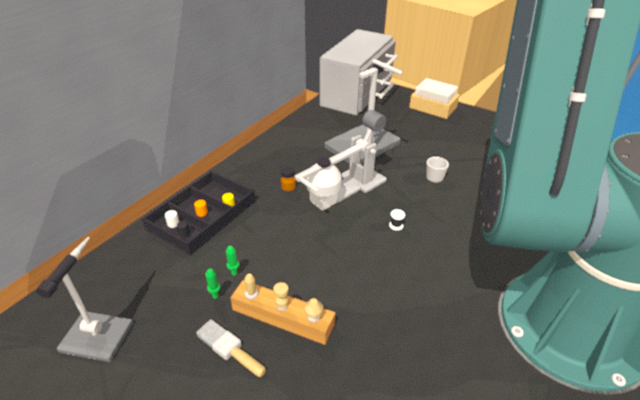

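View pics/top0.png

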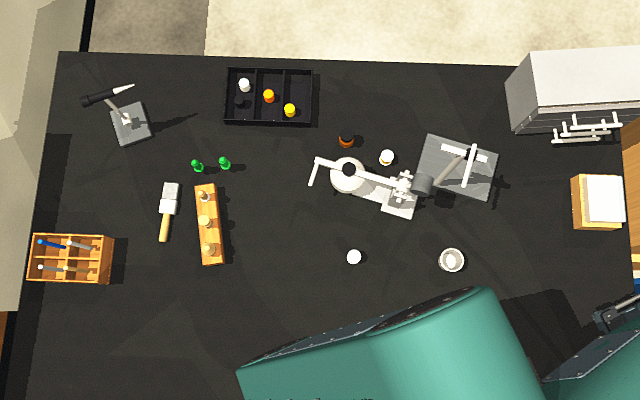

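The side view shows the lamp near (340,180), the rack near (283,312) with blanks at (250,286), (281,293) and (314,308), and green decoys at (213,283) and (232,260). The top view shows the handle bar from (319,160) to (311,185), the hinge at about (403,186), and the blanks at (204,196), (204,220) and (208,248). I'll make enlarged crops and work out rough positions.

```bash
cat > h.py <<'E'
import numpy as np, cv2
from rig import *
from scipy.spatial.transform import Rotation as R
def cam(n):
    c=calibration(n); return c["camera_matrix"],c["xyz"],R.from_quat(c["orientation"]).as_matrix()
def ray(n,u,v):
    K,p,M=cam(n); d=np.linalg.inv(K)@[u,v,1.]; d=M@(d*[1,-1,-1]); return p,d/np.linalg.norm(d)
def onz(n,u,v,z):
    p,d=ray(n,u,v); return p+d*(z-p[2])/d[2]
def proj(n,P):
    K,p,M=cam(n); q=M.T@(np.asarray(P,float)-p)*[1,-1,-1]; q=K@q; return q[:2]/q[2]
def tri(a,b):
    (p,d),(q,e)=ray("top",*a),ray("side",*b)
    t=np.linalg.lstsq(np.c_[d,-e],q-p,rcond=None)[0]; A=p+d*t[0];B=q+e*t[1]
    return (A+B)/2,np.linalg.norm(A-B)
E
python3 - <<'E'
from h import *
np.set_printoptions(precision=1,suppress=True)
for u,v,z in[(204,196,90),(204,220,90),(208,248,80),(319,160,120),(311,185,120),(403,186,120),(345,172,120),(470,150,300),(475,148,300),(463,183,300),(160,240,10)]: print(u,v,onz("top",u,v,z))
t=cv2.imread("pics/top0.png");s=cv2.imread("pics/side0.png")
a=cv2.resize(t[125:225,295:505],None,fx=3.8,fy=3.8,interpolation=2)
b=cv2.resize(s[265:345,225:345],None,fx=2.6,fy=2.6,interpolation=2)
c=cv2.resize(s[40:215,290:415],None,fx=1.2,fy=1.2,interpolation=2)
d=cv2.resize(t[175:275,180:235],None,fx=2.1,fy=2.1,interpolation=2)
o=np.zeros((600,798,3),np.uint8)
o[:380,:798]=a[:,:798]
x=0
for i in(b,c,d):
    h=min(210,i.shape[0]); o[385:385+h,x:x+i.shape[1]]=i[:h]; x+=i.shape[1]+6
cv2.imwrite("pics/c1.png",o)
E
```

```text
204 196 [564.7 318.5  90. ]
204 220 [503.4 313.2  90. ]
208 248 [434.9 299.6  80. ]
319 160 [661.   31.3 120. ]
311 185 [596.   48.7 120. ]
403 186 [ 601.9 -178.8  120. ]
345 172 [632.4 -34.5 120. ]
470 150 [ 641.8 -293.7  300. ]
475 148 [ 646.7 -304.5  300. ]
463 183 [ 568.3 -277.1  300. ]
160 240 [458.9 443.8  10. ]
```

View pics/c1.png

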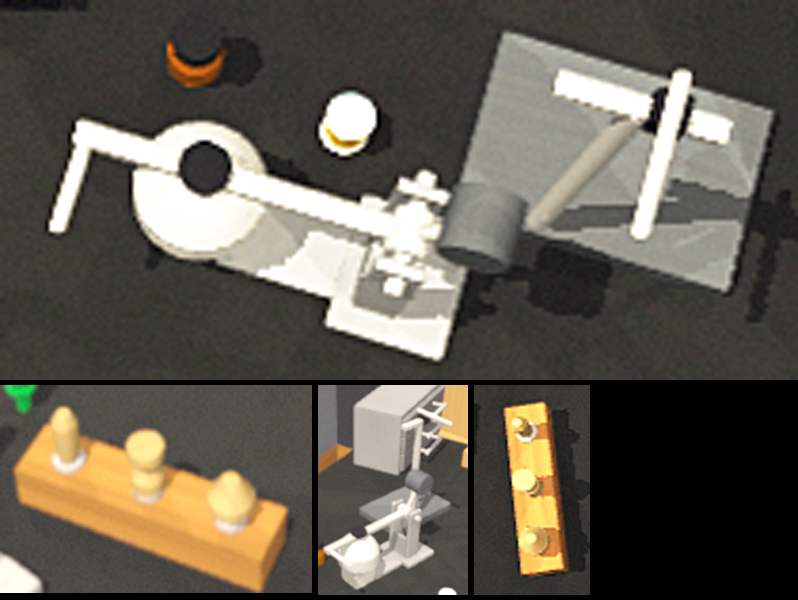

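The crop settles the choice. The candidates in the side view are (250,286), (281,293) and (314,308). The one at (250,286) is straight and thin, so it is the slim blank. The middle one has a waist and the right one is egg-shaped, and the green pair are decoys. Next I'll compute the lamp frame and the blank position.

```bash
python3 - <<'E'
from h import *
np.set_printoptions(precision=2,suppress=True)
t=cv2.imread("pics/top0.png");s=cv2.imread("pics/side0.png")
c=lambda x,y:(x/3.8+295-.4,y/3.8+125-.4)
P={k:onz("top",*c(x,y),z)[:2] for k,x,y,z in[("barin",80,128,125),("barout",58,226,125),("knob",205,167,140),("arm1",250,186,126),("arm2",345,209,126),("hingA",427,178,120),("hingB",395,288,120),("crossA",683,74,305),("crossB",641,232,305)]}
for k in P: print(k,P[k])
for n,a,b in(("bar","barout","barin"),("cross","crossB","crossA"),("arm","arm2","arm1"),("hing","hingB","hingA")):
    d=P[b]-P[a]; print(n,np.degrees(np.arctan2(d[1],d[0])),np.linalg.norm(d))
# rack orientation via colour mask
hsv=cv2.cvtColor(t,cv2.COLOR_BGR2HSV); m=cv2.inRange(hsv,(8,110,90),(25,255,255)); m[:, :185]=0;m[:,232:]=0;m[:175]=0;m[275:]=0
r=cv2.minAreaRect(cv2.findNonZero(m)); bx=cv2.boxPoints(r); print([onz("top",*q,40)[:2] for q in bx])
# slim : tri of top and base points
for a,b in(((203.5,192.5),(250,277)),((206,199),(251,294)),((205,196),(250,285))): print(tri(a,b))
cr=cv2.resize(t[180:270,185:235],None,fx=6,fy=6,interpolation=2); cs=cv2.resize(s[265:310,235:270],None,fx=12,fy=12,interpolation=2)
o=np.zeros((540,730,3),np.uint8);o[:,:300]=cr;o[:,305:725]=cs;cv2.imwrite("pics/c2.png",o)
E
```

```text
barin [663.7   39.75]
barout [597.01  51.44]
knob [636.   -42.19]
arm1 [628.19 -72.46]
arm2 [ 615.02 -134.43]
hingA [ 639.51 -188.59]
hingB [ 565.04 -168.01]
crossA [ 653.77 -301.76]
crossB [ 561.31 -276.19]
bar -9.942308720796193 67.70609806192797
cross -15.463367471781922 95.92736928201333
arm 78.00036631049518 63.35213528653652
hing -15.443080942781625 77.25787920103218
[array([604.97, 362.02]), array([613.81, 303.42]), array([401.11, 263.53]), array([392.75, 320.2 ])]
(array([574.97, 321.78,  85.08]), np.float64(0.3247877617952785))
(array([570.56, 326.45,  38.07]), np.float64(5.67290238927619))
(array([573.01, 323.76,  62.52]), np.float64(5.048593151596366))
```

View pics/c2.png

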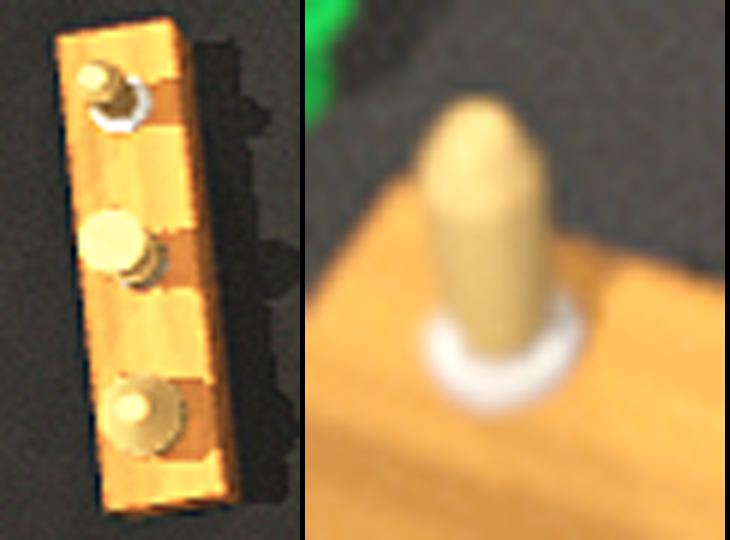

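The crop confirms the slim blank is the thin straight one with its flange ring. I'll move around the stand on the near side first.

Request:
carry_out(
  moves=[
    [[8, 37, 0, -2.4, 91], [8, 37, 0, -2.4, 91], [8, 37, 0, -2.4, 60], [8, 37, 0, -2.4, 30], [8, 37, 0, -2.4, 30], [8, 37, 0, -2.4, 30], [8, 37, 0, -2.4, 30], [8, 37, 0, -2.4, 30], [8, 37, 0, -2.4, 30], [8, 37, 0, -2.4, 30]],
  ],
)

```text
clock: 0.93
ee_pos: [394.8, -253.3, 404.6]
tcp_rot: [1.0, 0.023, -0.0, -0.0]
ft_force: [0.3, -0.0, 0.6]
gripper_width: 40.7
gripper_force: 0.0
```

Request:
carry_out(
  moves=[
    [[8, 37, 0, -2.4, 30], [8, 37, 0, -2.4, 30], [8, 37, 0, -2.4, 30], [8, 37, 0, -2.4, 30], [8, 37, 0, -2.4, 30], [8, 37, 0, -2.4, 30], [8, 37, 0, -2.4, 30]],
  ],
)

```text
clock: 1.52
ee_pos: [450.8, 5.8, 404.8]
tcp_rot: [0.992, -0.123, 0.0, -0.0]
ft_force: [0.6, -1.1, -0.5]
gripper_width: 30.0
gripper_force: 0.0
```

Request:
carry_out(
  moves=[
    [[27.5, 6.9, 0, 0, 30], [27.5, 6.9, 0, 0, 30], [27.5, 6.9, 0, 0, 30], [27.5, 6.9, 0, 0, 30], [27.5, 6.9, 0, 0, 30], [27.5, 6.9, 0, 0, 30], [0, 0, -25, 0, 30], [0, 0, -25, 0, 30], [0, 0, 0, 0, 30]],
  ],
)

```text
clock: 2.27
ee_pos: [614.8, 45.3, 350.1]
tcp_rot: [0.992, -0.122, -0.003, 0.001]
ft_force: [-1.1, 0.3, -1.8]
gripper_width: 29.9
gripper_force: 0.0
```

```bash
python3 - <<'E'
from h import *
a=grab_frame("top");b=grab_frame("side");cv2.imwrite("pics/t1.png",a)
s=read_state();p=s["ee_pos"];print(p,s["ft_force"])
print(proj("side",[p[0],p[1],p[2]-191]),proj("top",[p[0],p[1],p[2]-191]))
o=np.zeros((600,800,3),np.uint8)
o[:,:]=cv2.resize(b[100:220,260:420],(800,600),interpolation=2);cv2.imwrite("pics/c3.png",o)
E
```

```text
[615.77344013  45.2749692  354.36782391] [ 0.05022445 -1.06546612  0.46633337]
[310.96186647 171.21265452] [312.42975234 172.75448602]
```

View pics/c3.png

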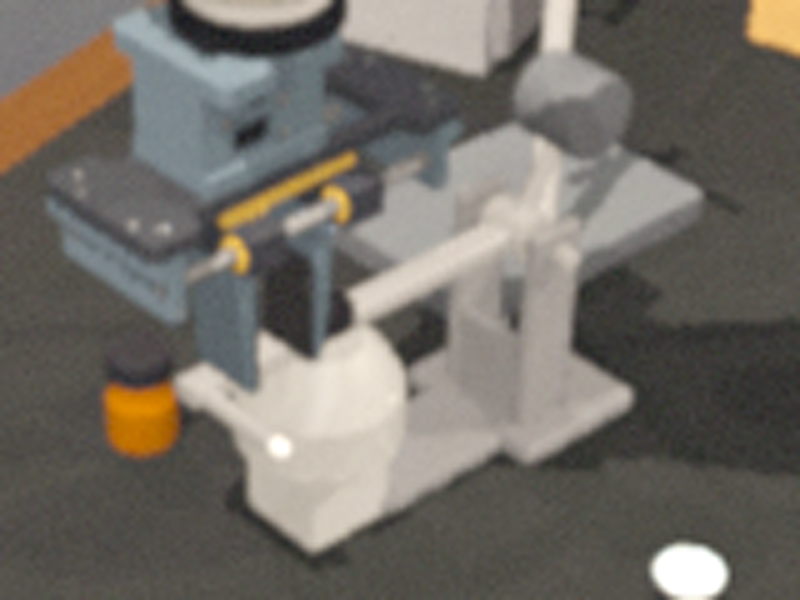

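The gripper is above the bar, which runs from about crop (195,388) to (280,447), or side pixels (299,177.6) to (316,189.4). I'll check this against the bar line.

```bash
python3 - <<'E'
from h import *
np.set_printoptions(precision=1,suppress=True)
for z in(110,120,130):
  for P in([595,51.5,z],[615.8,45.3,z],[657,35,z]): print(P,proj("side",P),proj("top",P))
print(tri((310.1,184.5),(316,189.4)),tri((315.8,158.6),(299,177.6)))
print("slim",onz("top",204.9,197.2,45),onz("side",235+(500-305)/12,265+330/12,45))
E
```

```text
[595, 51.5, 110] [316.8 193.5] [309.9 186.3]
[615.8, 45.3, 110] [311.1 189.1] [312.7 178.3]
[657, 35, 110] [299.7 181.1] [317.5 162.6]
[595, 51.5, 120] [316.8 190.2] [309.8 185.3]
[615.8, 45.3, 120] [311.1 185.8] [312.7 177.3]
[657, 35, 120] [299.6 177.8] [317.5 161.5]
[595, 51.5, 130] [316.8 186.9] [309.8 184.4]
[615.8, 45.3, 130] [311.  182.5] [312.6 176.3]
[657, 35, 130] [299.5 174.5] [317.4 160.4]
(array([597.3,  51.1, 121.1]), np.float64(0.7348351008605092)) (array([660.4,  38. , 122.5]), np.float64(6.775121638115128))
slim [571.2 326.7  45. ] [571.5 327.8  45. ]
```

Request:
carry_out(
  moves=[
    [[0, 0.3, -15, 0, 30], [0, 0.3, -15, 0, 30], [0, 0.3, -15, 0, 30], [0, 0.3, -14, 0, 30], [0, 0, 0, 0, 30], [0, 0, 0, 0, 20], [0, 0, 0, 0, 14], [0, 0, 0, 0, 12]],
  ],
)

```text
clock: 3.03
ee_pos: [616.4, 46.5, 297.0]
tcp_rot: [0.992, -0.122, 0.001, -0.0]
ft_force: [-0.4, 0.2, 0.8]
gripper_width: 13.6
gripper_force: 0.0
```

Request:
carry_out(
  moves=[
    [[0, 0, 0, 0, 10], [0, 0, 0, 0, 9.5], [0, 0, 0, 0, 9.5], [0, 0, 0, 0, 9.5]],
  ],
)

```text
clock: 3.37
ee_pos: [616.5, 46.8, 296.8]
tcp_rot: [0.992, -0.123, 0.001, -0.001]
ft_force: [-0.6, 5.2, 4.2]
gripper_width: 9.8
gripper_force: 16.0
```

```bash
python3 - <<'E'
import numpy as np
t=np.arange(0,2.2,.03); L=220*np.cos(t);z=220*np.sin(t)
for i in range(len(t)-1):
    d=L[i+1]-L[i]; print(f"{t[i+1]:.2f}: {d*.25:.1f} {d*.968:.1f} {z[i+1]-z[i]:.1f}",end=" | ")
E
```

```text
0.03: -0.0 -0.1 6.6 | 0.06: -0.1 -0.3 6.6 | 0.09: -0.1 -0.5 6.6 | 0.12: -0.2 -0.7 6.6 | 0.15: -0.2 -0.9 6.5 | 0.18: -0.3 -1.0 6.5 | 0.21: -0.3 -1.2 6.5 | 0.24: -0.4 -1.4 6.4 | 0.27: -0.4 -1.6 6.4 | 0.30: -0.5 -1.8 6.3 | 0.33: -0.5 -2.0 6.3 | 0.36: -0.6 -2.2 6.2 | 0.39: -0.6 -2.3 6.1 | 0.42: -0.7 -2.5 6.1 | 0.45: -0.7 -2.7 6.0 | 0.48: -0.7 -2.9 5.9 | 0.51: -0.8 -3.0 5.8 | 0.54: -0.8 -3.2 5.7 | 0.57: -0.9 -3.4 5.6 | 0.60: -0.9 -3.5 5.5 | 0.63: -1.0 -3.7 5.4 | 0.66: -1.0 -3.8 5.3 | 0.69: -1.0 -4.0 5.2 | 0.72: -1.1 -4.1 5.0 | 0.75: -1.1 -4.3 4.9 | 0.78: -1.1 -4.4 4.8 | 0.81: -1.2 -4.6 4.6 | 0.84: -1.2 -4.7 4.5 | 0.87: -1.2 -4.8 4.3 | 0.90: -1.3 -4.9 4.2 | 0.93: -1.3 -5.1 4.0 | 0.96: -1.3 -5.2 3.9 | 0.99: -1.4 -5.3 3.7 | 1.02: -1.4 -5.4 3.5 | 1.05: -1.4 -5.5 3.4 | 1.08: -1.4 -5.6 3.2 | 1.11: -1.5 -5.7 3.0 | 1.14: -1.5 -5.8 2.8 | 1.17: -1.5 -5.8 2.7 | 1.20: -1.5 -5.9 2.5 | 1.23: -1.5 -6.0 2.3 | 1.26: -1.6 -6.1 2.1 | 1.29: -1.6 -6.1 1.9 | 1.32: -1.6 -6.2 1.7 | 1.35: -1.6 -6.2 1.5 | 1.38: -1.6 -6.3 1.3 | 1.41: -1.6 -6.3 1.2 | 1.44: -1.6 -6.3 1.0 | 1.47: -1.6 -6.3 0.8 | 1.50: -1.6 -6.4 0.6 | 1.53: -1.6 -6.4 0.4 | 1.56: -1.6 -6.4 0.2 | 1.59: -1.6 -6.4 -0.0 | 1.62: -1.6 -6.4 -0.2 | 1.65: -1.6 -6.4 -0.4 | 1.68: -1.6 -6.4 -0.6 | 1.71: -1.6 -6.3 -0.8 | 1.74: -1.6 -6.3 -1.0 | 1.77: -1.6 -6.3 -1.2 | 1.80: -1.6 -6.2 -1.4 | 1.83: -1.6 -6.2 -1.6 | 1.86: -1.6 -6.1 -1.8 | 1.89: -1.6 -6.1 -2.0 | 1.92: -1.6 -6.0 -2.2 | 1.95: -1.5 -6.0 -2.4 | 1.98: -1.5 -5.9 -2.5 | 2.01: -1.5 -5.8 -2.7 | 2.04: -1.5 -5.7 -2.9 | 2.07: -1.5 -5.7 -3.1 | 2.10: -1.4 -5.6 -3.2 | 2.13: -1.4 -5.5 -3.4 | 2.16: -1.4 -5.4 -3.6 | 2.19: -1.4 -5.3 -3.7 |
```

Request:
carry_out(
  moves=[
    [[0, 0.5, 0.5, 0, 9.7], [0, 0, 1, 0, 9.7], [0, 0, 3, 0, 9.7], [0, -0.2, 5, 0, 9.7], [-0.1, -0.4, 5, 0, 9.7], [-0.1, -0.5, 5, 0, 9.7]],
  ],
)

```text
clock: 3.87
ee_pos: [616.2, 46.1, 315.9]
tcp_rot: [0.992, -0.123, 0.001, -0.0]
ft_force: [5.1, 5.7, -1.2]
gripper_width: 9.8
gripper_force: 11.6
```

Request:
carry_out(
  moves=[
    [[0.3, 0, 6.6, 0, 9.7], [0.2, -0.2, 6.5, 0, 9.7], [0, -0.5, 6.5, 0, 9.7], [-0.2, -1.0, 6.5, 0, 9.7], [-0.3, -1.4, 6.4, 0, 9.7], [-0.4, -1.6, 6.4, 0, 9.7], [-0.5, -1.8, 6.3, 0, 9.7], [-0.5, -2.0, 6.3, 0, 9.7], [-0.6, -2.2, 6.2, 0, 9.7]],
  ],
)

```text
clock: 4.62
ee_pos: [613.3, 34.3, 372.8]
tcp_rot: [0.992, -0.122, -0.001, 0.001]
ft_force: [1.1, -10.6, -6.0]
gripper_width: 10.0
gripper_force: 12.2
```

Request:
carry_out(
  moves=[
    [[-0.7, -2.8, 6.0, 0, 9.7], [-0.8, -3.0, 5.9, 0, 9.7], [-0.7, -2.7, 6.0, 0, 9.7], [-0.7, -2.9, 5.9, 0, 9.7], [-0.8, -3.0, 5.8, 0, 9.7], [-0.8, -3.2, 5.7, 0, 9.7], [-0.9, -3.4, 5.6, 0, 9.7], [-0.9, -3.5, 5.5, 0, 9.7]],
  ],
)

```text
clock: 5.28
ee_pos: [607.1, 10.8, 419.8]
tcp_rot: [0.992, -0.122, -0.001, -0.0]
ft_force: [-4.7, 4.2, -0.2]
gripper_width: 9.7
gripper_force: 11.6
```

Request:
carry_out(
  moves=[
    [[-1.2, -3.6, 5.4, 0, 9.7], [-1.2, -3.8, 5.3, 0, 9.7], [-1.2, -3.9, 5.2, 0, 9.7], [-1.2, -4.1, 5.0, 0, 9.7], [-1.2, -4.3, 4.9, 0, 9.7], [-1.2, -4.4, 4.8, 0, 9.7], [-1.3, -4.6, 4.6, 0, 9.7], [-1.3, -4.7, 4.5, 0, 9.7], [-1.3, -4.8, 4.3, 0, 9.7]],
  ],
)

```text
clock: 6.03
ee_pos: [596.4, -27.6, 464.4]
tcp_rot: [0.992, -0.122, 0.0, -0.0]
ft_force: [-2.5, 5.6, 3.7]
gripper_width: 10.1
gripper_force: 11.7
```

Request:
carry_out(
  moves=[
    [[-1.3, -4.8, 4.4, 0, 9.7], [-1.3, -5.0, 4.2, 0, 9.7], [-1.3, -5.1, 4.0, 0, 9.7], [-1.4, -5.3, 3.7, 0, 9.7], [-1.4, -5.4, 3.5, 0, 9.7], [-1.4, -5.5, 3.4, 0, 9.7], [-1.5, -5.6, 3.2, 0, 9.7], [-1.5, -5.7, 3.0, 0, 9.7], [-1.5, -5.8, 2.8, 0, 9.7]],
  ],
)

```text
clock: 6.78
ee_pos: [583.4, -76.3, 495.7]
tcp_rot: [0.992, -0.122, -0.001, 0.0]
ft_force: [-4.2, 2.7, 3.2]
gripper_width: 9.7
gripper_force: 11.6
```

Request:
carry_out(
  moves=[
    [[-1.5, -5.8, 2.8, 0, 9.7], [-1.5, -5.9, 2.6, 0, 9.7], [-1.5, -6.0, 2.4, 0, 9.7], [-1.6, -6.1, 2.1, 0, 9.7], [-1.6, -6.1, 1.9, 0, 9.7], [-1.6, -6.2, 1.7, 0, 9.7], [-1.6, -6.2, 1.5, 0, 9.7], [-1.6, -6.3, 1.3, 0, 9.7], [-1.6, -6.3, 1.2, 0, 9.7]],
  ],
)

```text
clock: 7.53
ee_pos: [569.2, -131.4, 512.8]
tcp_rot: [0.992, -0.122, -0.001, 0.0]
ft_force: [-4.5, 0.9, 0.0]
gripper_width: 9.7
gripper_force: 11.6
```

Request:
carry_out(
  moves=[
    [[-1.6, -6.3, 1.0, 0, 9.7], [-1.6, -6.3, 0.8, 0, 9.7], [-1.6, -6.4, 0.6, 0, 9.7], [-1.6, -6.4, 0.4, 0, 9.7], [-1.6, -6.4, 0.2, 0, 9.7], [-1.4, -5.3, 0, 0, 9.7], [-1.1, -4.3, -0.1, 0, 9.7], [-1.1, -4.3, -0.2, 0, 9.7], [-1.1, -4.3, -0.3, 0, 9.7]],
  ],
)

```text
clock: 8.28
ee_pos: [556.4, -181.3, 515.0]
tcp_rot: [0.992, -0.122, -0.001, 0.0]
ft_force: [-7.0, 0.5, 0.2]
gripper_width: 9.8
gripper_force: 11.6
```

Request:
carry_out(
  moves=[
    [[-1.5, -4.2, -0.4, 0, 9.7], [-1.4, -4.2, -0.5, 0, 9.7], [-1.3, -4.2, -0.6, 0, 9.7], [-1.2, -4.2, -0.6, 0, 9.7], [-1.1, -4.2, -0.7, 0, 9.7], [-0.8, -3.2, -0.6, 0, 9.7], [-0.8, -3.2, -0.6, 0, 9.7], [-0.8, -3.2, -0.7, 0, 9.7]],
  ],
)

```text
clock: 8.95
ee_pos: [548.0, -211.5, 510.6]
tcp_rot: [0.992, -0.122, -0.0, -0.0]
ft_force: [-4.7, 0.4, -1.7]
gripper_width: 9.9
gripper_force: 11.7
```

Request:
carry_out(
  moves=[
    [[-0.8, -3.2, -0.7, 0, 9.7], [-0.8, -3.2, -0.8, 0, 9.7], [-0.8, -3.1, -0.8, 0, 9.7], [-0.8, -3.1, -0.9, 0, 9.7]],
  ],
)

```text
clock: 9.28
ee_pos: [544.7, -224.1, 507.3]
tcp_rot: [0.992, -0.122, -0.0, -0.0]
ft_force: [-4.4, -1.0, -1.5]
gripper_width: 9.8
gripper_force: 11.7
```

Request:
carry_out(
  moves=[
    [[-0.8, -3.1, -0.9, 0, 9.7], [-0.8, -3.1, -1.0, 0, 9.7], [-0.8, -3.1, -1.0, 0, 9.7], [-0.8, -3.1, -1.1, 0, 9.7]],
  ],
)

```text
clock: 9.62
ee_pos: [541.5, -236.5, 503.2]
tcp_rot: [0.992, -0.122, -0.0, -0.0]
ft_force: [-5.1, 0.5, -2.1]
gripper_width: 9.6
gripper_force: 11.7
```

Request:
carry_out(
  moves=[
    [[-0.8, -3.0, -1.1, 0, 9.7], [-0.8, -3.0, -1.1, 0, 9.7], [-0.8, -3.0, -1.2, 0, 9.7], [-0.8, -3.0, -1.2, 0, 9.7]],
  ],
)

```text
clock: 9.95
ee_pos: [538.3, -248.5, 498.6]
tcp_rot: [0.992, -0.122, -0.0, -0.0]
ft_force: [-5.1, -0.1, -0.9]
gripper_width: 9.7
gripper_force: 11.7
```

Request:
carry_out(
  moves=[
    [[-0.8, -3.0, -1.2, 0, 9.7], [-0.8, -3.0, -1.3, 0, 9.7], [-0.5, -2.0, -0.9, 0, 9.7], [-0.5, -2.0, -0.9, 0, 9.7], [0, 0, 0, 0, 9.7]],
  ],
)

```text
clock: 10.37
ee_pos: [535.7, -258.6, 494.1]
tcp_rot: [0.992, -0.122, -0.0, -0.0]
ft_force: [-5.6, -0.6, -2.6]
gripper_width: 10.1
gripper_force: 11.6
```

Request:
carry_out(
  moves=[
    [[-0.5, -2.0, -0.9, 0, 9.7], [-0.5, -1.9, -0.9, 0, 9.7], [-0.5, -1.9, -1.0, 0, 9.7], [0, 0, 0, 0, 9.7]],
  ],
)

```text
clock: 10.7
ee_pos: [534.2, -264.3, 491.3]
tcp_rot: [0.992, -0.122, -0.001, -0.0]
ft_force: [-6.0, -0.0, -3.0]
gripper_width: 9.7
gripper_force: 11.6
```

Request:
carry_out(
  moves=[
    [[-0.5, -1.9, -1.0, 0, 9.7], [-0.5, -1.9, -1.1, 0, 9.7], [-0.5, -1.9, -1.1, 0, 9.7], [0, 0, 0, 0, 9.7]],
  ],
)

```text
clock: 11.03
ee_pos: [532.8, -269.6, 488.5]
tcp_rot: [0.992, -0.122, -0.0, -0.001]
ft_force: [-4.5, 7.3, 1.6]
gripper_width: 9.9
gripper_force: 11.6
```

Request:
carry_out(
  moves=[
    [[-0.5, -1.8, -1.1, 0, 9.7], [-0.5, -1.8, -1.1, 0, 9.7], [0, 0, 0, 0, 9.7]],
  ],
)

```text
clock: 11.28
ee_pos: [532.0, -272.8, 486.6]
tcp_rot: [0.992, -0.122, -0.0, -0.001]
ft_force: [-4.8, 13.5, 5.8]
gripper_width: 9.7
gripper_force: 12.0
```

Contact was felt, so I'll ease back to zero load.

Request:
carry_out(
  moves=[
    [[0.5, 1.8, 1.1, 0, 9.7], [0.5, 1.8, 1.1, 0, 9.7], [0.4, 1.5, 0.9, 0, 9.7], [0, 0, 0, 0, 9.7], [0, 0, 0, 0, 9.7]],
  ],
)

```text
clock: 11.7
ee_pos: [533.3, -267.9, 489.3]
tcp_rot: [0.992, -0.122, -0.0, -0.0]
ft_force: [-4.5, 4.6, -1.7]
gripper_width: 9.9
gripper_force: 11.7
```

Request:
carry_out(
  moves=[
    [[0.2, 0.8, 0.5, 0, 9.7], [-0.4, 0.1, 0, 0, 9.7], [0, 0, 0, 0, 9.7], [0, 0, 0, 0, 9.7]],
  ],
)

```text
clock: 12.03
ee_pos: [533.3, -267.2, 489.8]
tcp_rot: [0.992, -0.122, 0.0, -0.0]
ft_force: [2.2, 4.4, -7.1]
gripper_width: 9.7
gripper_force: 11.7
```

Request:
carry_out(
  moves=[
    [[0, 0, 0, 0, 10.2], [0, 0, 0, 0, 10.6], [0, 0, 0, 0, 11.5], [0, 0, 0, 0, 13], [0, 0, 0, 0, 16], [0, 0, 0, 0, 19], [0, 0, 0, 0, 20], [0, 0, 0, 0, 20]],
  ],
)

```text
clock: 12.7
ee_pos: [533.1, -267.4, 490.2]
tcp_rot: [0.992, -0.122, 0.0, 0.0]
ft_force: [-0.5, 0.2, -0.0]
gripper_width: 20.1
gripper_force: 0.0
```

Request:
carry_out(
  moves=[
    [[0, 0, 8, 0, 20], [0, 0, 15, 0, 20], [0, 0, 20, 0, 20], [0, 0, 20, 0, 20], [0, 0, 10, 0, 20], [0, 0, 0, 0, 40]],
  ],
)

```text
clock: 13.2
ee_pos: [533.3, -267.4, 565.9]
tcp_rot: [0.992, -0.122, 0.002, 0.001]
ft_force: [0.5, 0.4, 0.3]
gripper_width: 24.3
gripper_force: 0.0
```

```bash
python3 - <<'E'
from h import *
b=grab_frame("side");t=grab_frame("top");print(read_state()["ee_pos"])
o=np.zeros((400,800,3),np.uint8);o[:,:400]=b[:,230:].copy()[:, :400];o[:,400:]=t[:,200:600];cv2.imwrite("pics/c4.png",o)
E
```

```text
[ 532.98058762 -267.25131869  562.65030051]
```

View pics/c4.png

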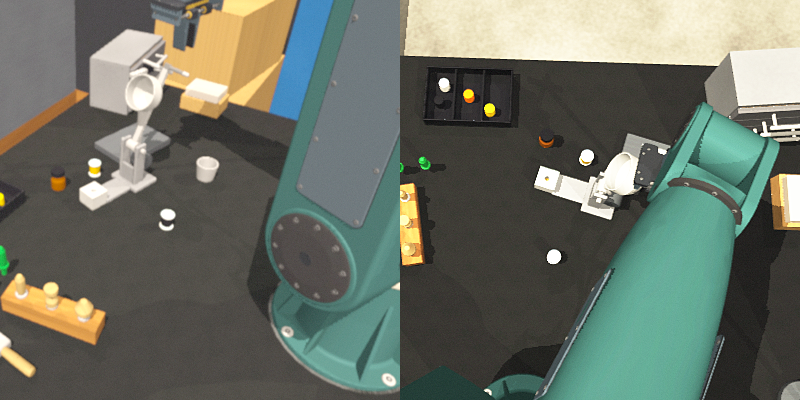

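The hood leans open on the stand and the arm is clear of it. The socket block is visible at top pixel (347,179). Next I'll move to the rack.

Request:
carry_out(
  moves=[
    [[2.5, 40, 0, 0, 50], [2.5, 40, 0, 0, 50], [2.5, 40, 0, 0, 50], [2.5, 40, 0, 0, 50], [2.5, 40, 0, 0, 50], [2.5, 40, 0, 0, 50]],
  ],
)

```text
clock: 13.8
ee_pos: [547.6, -25.5, 561.6]
tcp_rot: [0.992, -0.122, -0.001, 0.0]
ft_force: [0.4, 0.7, 0.2]
gripper_width: 49.9
gripper_force: 0.0
```

Request:
carry_out(
  moves=[
    [[2.3, 35.4, -20, 0, 50], [2.3, 35.4, -20, 0, 50], [2.3, 35.4, -20, 0, 50], [2.3, 35.4, -20, 0, 50], [2.3, 35.4, -20, 0, 50], [2.3, 35.4, -20, 0, 50], [2.3, 35.4, -20, 0, 50], [2.3, 35.4, -20, 0, 50], [2.3, 35.4, -20, 0, 50], [2.3, 35.4, -20, 0, 50]],
  ],
)

```text
clock: 14.63
ee_pos: [570.3, 328.2, 360.4]
tcp_rot: [0.992, -0.122, -0.001, 0.001]
ft_force: [0.3, 0.1, -0.4]
gripper_width: 49.9
gripper_force: 0.0
```

Request:
carry_out(
  moves=[
    [[0, 0, -20, 0, 50], [0, 0, -20, 0, 50], [0, 0, 0, 0, 50], [0, 0, 0, 0, 50]],
  ],
)

```text
clock: 14.97
ee_pos: [570.5, 326.3, 321.3]
tcp_rot: [0.992, -0.122, -0.001, 0.001]
ft_force: [-0.2, -0.3, -0.7]
gripper_width: 50.3
gripper_force: 0.0
```

```bash
python3 - <<'E'
from h import *
np.set_printoptions(precision=1,suppress=True)
b=grab_frame("side");t=grab_frame("top");p=read_state()["ee_pos"];print(p)
for dz in(172,191): print(proj("side",p-[0,0,dz]))
cv2.imwrite("pics/c5.png",cv2.resize(b[220:340,190:350],(800,600),interpolation=2))
cv2.imwrite("pics/soc.png",cv2.resize(t[160:200,330:380],(800,640),interpolation=2)[:600]); cv2.imwrite("pics/t5.png",t);cv2.imwrite("pics/s5.png",b)
E
```

```text
[571.3 326.4 323.7]
[246.8 256.4]
[247.7 263.2]
```

View pics/c5.png

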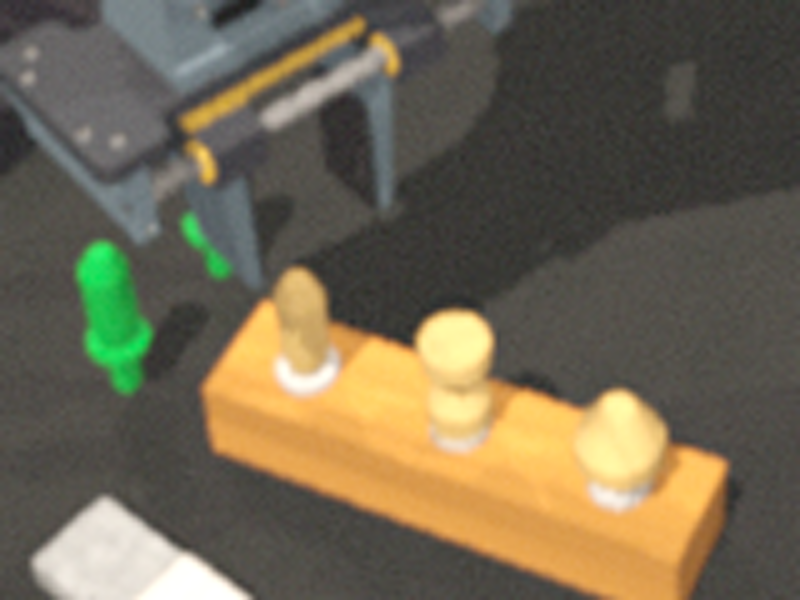

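View pics/soc.png

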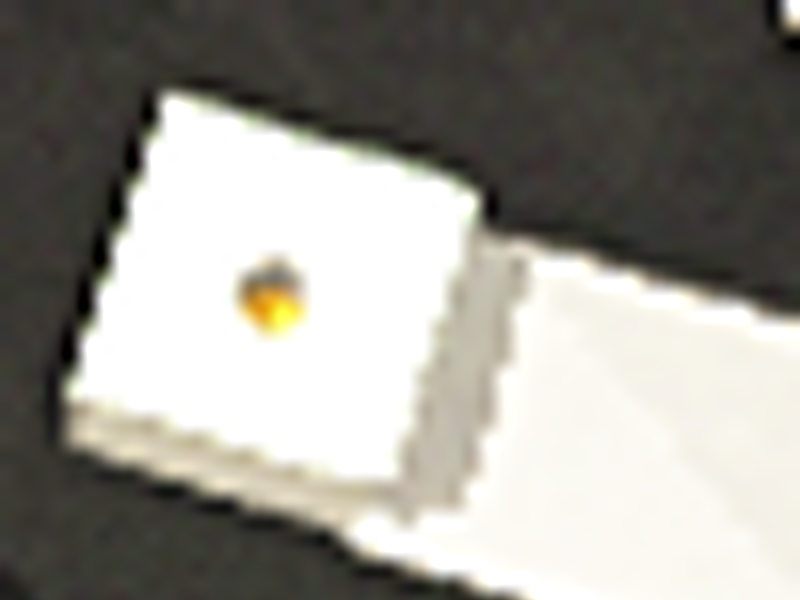

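The gripper sits above the slim blank, which is at crop (303,320). The socket hole is at crop (272,297), or top pixel (346.5,178.1).

```bash
python3 - <<'E'
from h import *
np.set_printoptions(precision=1,suppress=True)
f=lambda x,y:(x/16+330-.47,y/16+160-.47)
print("hole",onz("top",*f(272,297),40),"mid",np.mean([onz("top",*f(*q),40) for q in((165,92),(478,195),(400,485),(70,400))],0))
s=cv2.imread("pics/s5.png");t=cv2.imread("pics/t5.png")
for im,n in((t,"top"),(s,"side")):
    h=cv2.cvtColor(im,cv2.COLOR_BGR2HSV);m=cv2.inRange(h,(50,150,80),(75,255,255));k=cv2.connectedComponentsWithStats(m)
    for st,c in zip(k[2][1:],k[3][1:]):
        if st[4]>15: print(n,st,onz(n,*c,25))
print(onz("side",190+307/5-.4,220+368/5-.4,43))
cv2.imwrite("pics/ss.png",cv2.resize(s[140:220,290:390],(800,600),interpolation=2))
E
```

```text
hole [637.7 -42.2  40. ] mid [638.6 -43.2  40. ]
top [219 157  12  13 110] [671.2 287.5  25. ]
side [206 269  14  29 262] [670.5 343.   25. ]
[571.9 328.4  43. ]
```

View pics/ss.png

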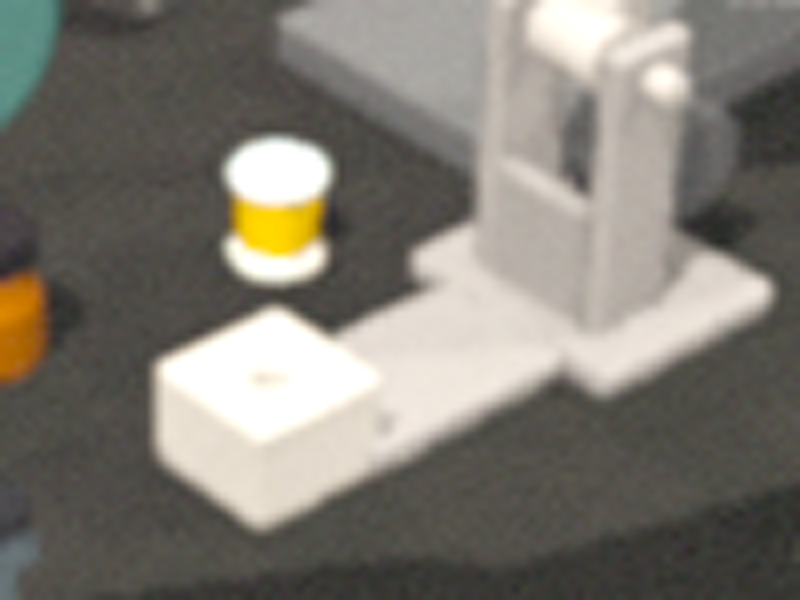

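The side view shows the hole at crop (268,377), or side pixel (323.1,189.8). I'll grasp the slim blank now.

Request:
carry_out(
  moves=[
    [[0, 0.5, -20, 0, 45], [0, 0.3, -20, 0, 45], [0, 0, -20, 0, 45], [0, 0, -18, 0, 45], [0, 0, 0, 0, 45], [0, 0, 0, 0, 35], [0, 0, 0, 0, 28]],
  ],
)

```text
clock: 15.65
ee_pos: [571.8, 327.6, 246.9]
tcp_rot: [0.992, -0.122, 0.001, -0.001]
ft_force: [1.0, -1.0, 0.5]
gripper_width: 34.7
gripper_force: 0.0
```

Request:
carry_out(
  moves=[
    [[0, 0, 0, 0, 24], [0, 0, 0, 0, 20], [0, 0, 0, 0, 18], [0, 0, 0, 0, 16], [0, 0, 0, 0, 16]],
  ],
)

```text
clock: 16.07
ee_pos: [571.5, 327.7, 246.3]
tcp_rot: [0.992, -0.122, 0.001, -0.0]
ft_force: [-0.8, -0.8, 7.9]
gripper_width: 19.1
gripper_force: 30.0
```

```bash
python3 - <<'E'
from h import *
print(onz("side",323.1,189.8,40),tri((346.5,178.1),(323.1,189.8)),read_state())
E
```

```text
[637.75827561 -41.89419972  40.        ] (array([637.83073576, -42.11857433,  39.79447977]), np.float64(0.12691442230866895)) {'clock': 16.0667, 'qpos': array([ 4.85216704e-01,  5.26646186e-01,  1.86477190e+00, -1.52368854e-04,
        7.48627257e-01,  2.30130991e+00]), 'qvel': array([ 0.00159332, -0.00066269, -0.00050297, -0.00034613, -0.00035226,
        0.00079318]), 'joint_torque': array([ 3.97827169e-01, -7.33079839e+01, -3.16105056e+01,  1.15750213e-01,
       -5.39567582e-01, -1.15520402e-02]), 'ee_pos': array([571.54432366, 327.68344494, 246.28324094]), 'tcp_rot': array([ 9.92494627e-01, -1.22285785e-01,  6.64708142e-04, -3.99246118e-04]), 'ft_force': array([-0.77115641, -0.82164719,  7.86952383]), 'ft_torque': array([-0.2113243 ,  0.21333333,  0.02977658]), 'gripper_force': 30.00188649759366, 'gripper_width': 19.106748974780153}
```

Request:
carry_out(
  moves=[
    [[0, 0, 5, 0, 16], [0, 0, 15, 0, 16], [0, 0, 25, 0, 16], [0, 0, 30, 0, 16], [0, 0, 25, 0, 16], [5, -30, 0, 0, 16], [6, -34, 0, 0, 16], [6, -34, 0, 0, 16], [6, -34, 0, 0, 16], [6, -34, 0, 0, 16]],
  ],
)

```text
clock: 16.9
ee_pos: [600.0, 160.0, 346.5]
tcp_rot: [0.993, -0.122, 0.0, -0.0]
ft_force: [0.8, -0.7, -1.3]
gripper_width: 19.4
gripper_force: 30.0
```

Request:
carry_out(
  moves=[
    [[6, -34, 0, 0, 16], [6, -34, 0, 0, 16], [6, -34, 0, 0, 16], [6, -34, 0, 0, 16], [6, -34, 0, 0, 16], [6, -33, 0, 0, 16], [1, -1, 0, 0, 16], [0, 0, -30, 0, 16], [0, 0, 0, 0, 16], [0, 0, 0, 0, 16]],
  ],
)

```text
clock: 17.73
ee_pos: [636.6, -42.3, 314.9]
tcp_rot: [0.992, -0.122, -0.001, 0.0]
ft_force: [0.4, 0.3, -0.4]
gripper_width: 19.3
gripper_force: 30.0
```

```bash
python3 - <<'E'
from h import *
np.set_printoptions(precision=2,suppress=True)
b=grab_frame("side");s=read_state();p=s["ee_pos"];print(p,s["ft_force"],s["gripper_force"],s["gripper_width"])
for z in(0,-28): print(proj("side",[p[0],p[1],p[2]-206.3+z+0]))
cv2.imwrite("pics/s6.png",b)
cv2.imwrite("pics/c6.png",cv2.resize(b[130:220,270:390],(800,600),interpolation=2))
E
```

```text
[637.03 -42.16 315.81] [ 0.69  0.52 -0.53] 29.999472926938324 19.145386251725427
[323.67 168.57]
[323.55 177.33]
```

View pics/c6.png

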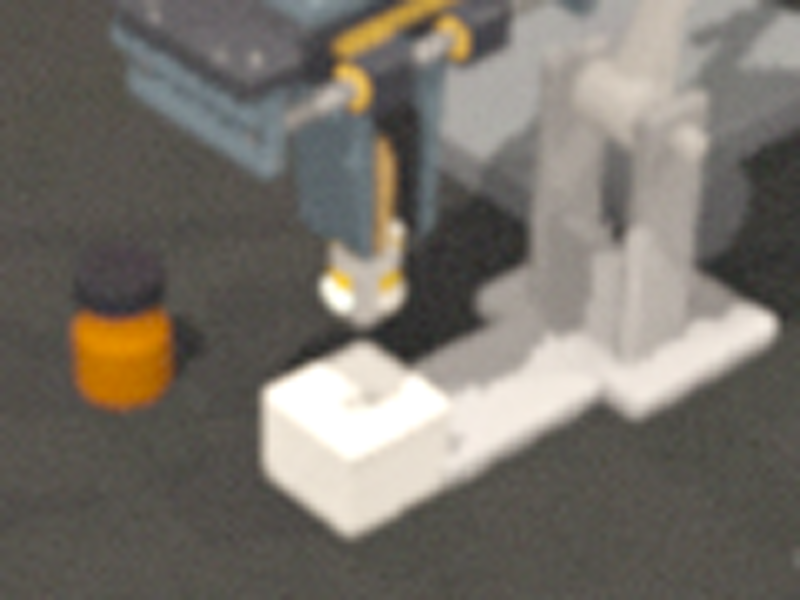

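The stem hangs right over the socket: the tip is at crop (363,322) against a predicted (360,318). I'll lower it in small steps.

Request:
carry_out(
  moves=[
    [[0.7, 0, -12, 0, 16], [0, 0, -12, 0, 16], [0, 0, -8, 0, 16], [0, 0, -3, 0, 16], [0, 0, -2, 0, 16], [0, 0, 0, 0, 16]],
  ],
)

```text
clock: 18.28
ee_pos: [637.7, -42.5, 277.5]
tcp_rot: [0.992, -0.122, -0.0, 0.0]
ft_force: [0.2, -0.3, -0.1]
gripper_width: 18.9
gripper_force: 30.0
```

Request:
carry_out(
  moves=[
    [[0, 0, -1.5, 0, 16], [0, 0, -1.5, 0, 16], [0, 0, 0, 0, 16]],
  ],
)

```text
clock: 18.53
ee_pos: [637.9, -42.5, 275.1]
tcp_rot: [0.992, -0.122, 0.0, 0.0]
ft_force: [-0.0, 0.2, -0.9]
gripper_width: 19.2
gripper_force: 30.0
```

Request:
carry_out(
  moves=[
    [[0, 0, -1.5, 0, 16], [0, 0, -1, 0, 16], [0, 0, 0, 0, 16]],
  ],
)

```text
clock: 18.78
ee_pos: [637.8, -42.5, 272.4]
tcp_rot: [0.992, -0.122, -0.0, -0.0]
ft_force: [0.3, -0.8, -1.1]
gripper_width: 19.3
gripper_force: 30.0
```

Request:
carry_out(
  moves=[
    [[0, 0, -1.5, 0, 16], [0, 0, -1.5, 0, 16], [0, 0, 0, 0, 16]],
  ],
)

```text
clock: 19.03
ee_pos: [637.7, -42.5, 269.2]
tcp_rot: [0.992, -0.122, -0.0, -0.0]
ft_force: [-0.3, 0.0, -0.3]
gripper_width: 19.4
gripper_force: 30.0
```

Request:
carry_out(
  moves=[
    [[0, 0, -1.5, 0, 16], [0, 0, -1.5, 0, 16], [0, 0, 0, 0, 16]],
  ],
)

```text
clock: 19.28
ee_pos: [637.7, -42.5, 266.2]
tcp_rot: [0.992, -0.122, -0.0, 0.0]
ft_force: [0.0, -0.8, -0.6]
gripper_width: 19.1
gripper_force: 30.0
```

Request:
carry_out(
  moves=[
    [[0, 0, -1.5, 0, 16], [0, 0, -1.5, 0, 16], [0, 0, 0, 0, 16]],
  ],
)

```text
clock: 19.53
ee_pos: [637.7, -42.5, 263.2]
tcp_rot: [0.992, -0.122, -0.0, 0.0]
ft_force: [0.2, -0.1, -0.9]
gripper_width: 19.2
gripper_force: 30.0
```

Request:
carry_out(
  moves=[
    [[0, 0, -2, 0, 16], [0, 0, -2, 0, 16], [0, 0, -2, 0, 16], [0, 0, -1, 0, 16], [0, 0, -1, 0, 16], [0, 0, 0, 0, 16]],
  ],
)

```text
clock: 20.03
ee_pos: [637.8, -42.5, 255.3]
tcp_rot: [0.992, -0.122, -0.0, -0.0]
ft_force: [-0.3, 0.0, -0.0]
gripper_width: 19.3
gripper_force: 30.0
```

Request:
carry_out(
  moves=[
    [[0, 0, -1, 0, 16], [0, 0, -1, 0, 16], [0, 0, 0, 0, 16]],
  ],
)

```text
clock: 20.28
ee_pos: [637.9, -42.5, 253.7]
tcp_rot: [0.992, -0.122, 0.0, -0.0]
ft_force: [-0.4, 0.4, 1.7]
gripper_width: 19.2
gripper_force: 30.0
```

Request:
carry_out(
  moves=[
    [[0, 0, -1, 0, 16], [0, 0, -1, 0, 16], [0, 0, 0, 0, 16]],
  ],
)

```text
clock: 20.53
ee_pos: [637.9, -42.5, 251.5]
tcp_rot: [0.992, -0.122, 0.0, 0.0]
ft_force: [0.2, 0.8, 2.7]
gripper_width: 19.4
gripper_force: 30.0
```

Request:
carry_out(
  moves=[
    [[0, 0, -1, 0, 16], [0, 0, -1, 0, 16], [0, 0, 0, 0, 16]],
  ],
)

```text
clock: 20.78
ee_pos: [637.9, -42.6, 249.4]
tcp_rot: [0.992, -0.122, 0.0, -0.0]
ft_force: [0.2, 0.5, 2.9]
gripper_width: 19.2
gripper_force: 30.0
```

Request:
carry_out(
  moves=[
    [[0, 0, -1, 0, 16], [0, 0, -0.5, 0, 16], [0, 0, 0, 0, 16]],
  ],
)

```text
clock: 21.03
ee_pos: [637.8, -42.5, 247.9]
tcp_rot: [0.992, -0.122, 0.0, -0.0]
ft_force: [-0.2, 0.3, 2.8]
gripper_width: 19.5
gripper_force: 30.0
```

Request:
carry_out(
  moves=[
    [[0, 0, -0.7, 0, 16], [0, 0, 0, 0, 16]],
  ],
)

```text
clock: 21.2
ee_pos: [637.8, -42.5, 247.3]
tcp_rot: [0.992, -0.122, 0.0, -0.0]
ft_force: [-0.1, 0.3, 2.4]
gripper_width: 19.3
gripper_force: 30.0
```

Request:
carry_out(
  moves=[
    [[0, 0, -0.5, 0, 16], [0, 0, 0, 0, 16]],
  ],
)

```text
clock: 21.37
ee_pos: [637.9, -42.5, 246.8]
tcp_rot: [0.992, -0.122, 0.0, -0.0]
ft_force: [0.5, -0.5, 3.5]
gripper_width: 18.9
gripper_force: 30.0
```

Request:
carry_out(
  moves=[
    [[0, 0, -0.5, 0, 16], [0, 0, 0, 0, 16]],
  ],
)

```text
clock: 21.53
ee_pos: [637.9, -42.5, 246.3]
tcp_rot: [0.992, -0.122, 0.0, 0.0]
ft_force: [0.1, -0.1, 3.7]
gripper_width: 19.4
gripper_force: 30.0
```

Request:
carry_out(
  moves=[
    [[0, 0, -0.5, 0, 16], [0, 0, 0, 0, 16]],
  ],
)

```text
clock: 21.7
ee_pos: [638.0, -42.5, 246.3]
tcp_rot: [0.992, -0.122, 0.0, -0.0]
ft_force: [-1.5, 0.5, 10.8]
gripper_width: 19.5
gripper_force: 30.0
```

Request:
carry_out(
  moves=[
    [[0, 0, -0.5, 0, 16], [0, 0, 0, 0, 16]],
  ],
)

```text
clock: 21.87
ee_pos: [638.0, -42.5, 246.2]
tcp_rot: [0.992, -0.122, 0.0, -0.0]
ft_force: [-5.7, -0.2, 18.3]
gripper_width: 19.4
gripper_force: 30.0
```

The flange is seated, so I'll relieve the load, open and retreat.

Request:
carry_out(
  moves=[
    [[0, 0, 0.8, 0, 16], [0, 0, 0, 0, 16], [0, 0, 0, 0, 25], [0, 0, 0, 0, 35], [0, 0, 0, 0, 40], [0, 0, 0, 0, 40], [0, 0, 0, 0, 40]],
  ],
)

```text
clock: 22.45
ee_pos: [637.7, -42.6, 245.9]
tcp_rot: [0.992, -0.122, -0.0, 0.0]
ft_force: [0.3, -0.5, 0.4]
gripper_width: 39.9
gripper_force: 0.0
```

Request:
carry_out(
  moves=[
    [[0, 0, 10, 0, 40], [0, 0, 25, 0, 40], [0, 0, 30, 0, 40], [0, 0, 30, 0, 40], [-10, 35, 10, 0, 40], [-10, 38, 0, 0, 40], [-10, 38, 0, 0, 40], [-10, 38, 0, 0, 40], [0, 0, 0, 0, 40], [0, 0, 0, 0, 40]],
  ],
)

```text
clock: 23.28
ee_pos: [597.4, 108.1, 351.9]
tcp_rot: [0.993, -0.121, 0.0, -0.0]
ft_force: [-0.0, 0.3, -0.0]
gripper_width: 40.4
gripper_force: 0.0
```

```bash
python3 - <<'E'
from h import *
np.set_printoptions(precision=2,suppress=True)
b=grab_frame("side");s=read_state();print(s["clock"],s["ee_pos"],s["ft_force"])
print("flange/top proj",proj("side",[637.8,-42.1,40]),proj("side",[637.8,-42.1,97]))
cv2.imwrite("pics/c7.png",cv2.resize(b[50:230,250:490],(800,600),interpolation=2))
E
```

```text
23.3333 [597.75 106.92 351.79] [-0.28 -0.7   0.25]
flange/top proj [323.13 189.75] [323.35 172.43]
```

View pics/c7.png

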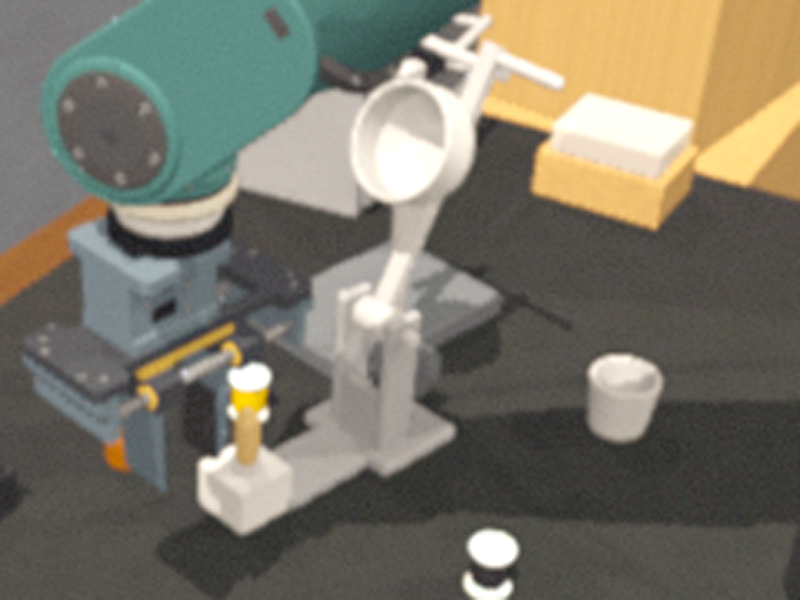

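The blank stands upright in the socket with its top at crop (247,410), as predicted. The hood is still open and the gripper is clear.

```bash
python3 -c "from rig import *; print(sign_off())"
```

```text
the job is handed in; nothing more can be done
None
```

The job is handed in, with no verdict returned: the hood leans open on the rest stand by itself, and the slim blank is pushed home upright in the socket and released, with the arm clear after about 23 s.

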